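# Fit the gear and carry the spread circlip to its groove

## Task

Put the big hubbed gear over the axle stub of the gear head, hub up and seated flat on the shoulder, and let go of it. Then take the circlip pliers out of their stand by the handles, squeeze them to spread the circlip on their tips, bring it over the end of the axle stub from above and slide it down until it lies around the groove just above the gear. Finish there still holding: the pliers upright and squeezed, the circlip fully spread and level with the groove, not pressed hard on the gear; do not shove the small pinion, the washer or the screwdriver about.

Things in the scene. Friction and masses are not known exactly. Their poses are not given: they have to be found in the camera images.
- gearhead: Fixed gear head: 110 x 110 x 10 mm dark plate, round aluminium housing 72 mm across to 38 mm height, shoulder 48 mm across to 45 mm, and from it an upright steel axle stub 26 mm in diameter up to 95 mm (top 1.5 mm chamfered to 24.6 mm). A black drive neck, 32 mm thick, lies along its +x to 94 mm from the axis, below 43 mm. Origin: on the axle axis at bench level; z up.
- shoulder (a point): Centre of the shoulder's top face, on the axle axis, 45 mm above the bench: the gear's underside sits here.
- groove (a point): Middle of the circlip groove, on the axle axis, 71.5 mm above the bench. The groove, 22 mm in diameter, runs from 68 to 75 mm; the seated gear's hub top is at 69 mm, so the circlip (3 mm thick) lying on the hub has its centre 1 mm below this point, inside the groove.
- shaft_top (a point): Centre of the top end face of the axle stub, 95 mm above the bench.
- gear: Loose steel gear, the bigger of two: toothed disc 69 mm across and 10 mm thick, and on it a round hub 42 mm in diameter up to 24 mm height; bore 28.4 mm right through; 0.25 to 0.45 kg. Lies hub up on the bench. Origin: centre of the underside; z along the bore, towards the hub. Grip it across the hub, above the disc.
- stand: Fixed pliers stand: dark base plate 90 x 105 x 8 mm, two aluminium posts 34 mm either side of the origin along its y, each with a notch in its top (floor 58.5 mm, cheeks 66.5 mm above the bench) in which the pliers' cross-bar lies. Origin: bench level, midway between the posts; y goes from post to post.
- pliers: Loose circlip pliers, 0.22 kg, upright in the stand, tips down, hanging by a cross-bar (18 x 72 x 8 mm, along y): lift straight up 60 mm to clear it. Origin: pivot, middle of the cross-bar (62.5 mm above the bench in the stand); z up, y from handle to handle, x towards the circlip. The two black rubber handles are 14 mm wide along x and stand 13 to 65 mm above the origin.
- grip (a point): Midway between the pliers' handles, 47 mm above their origin: a place for the TCP, closing along the pliers' y. Relaxed, the handles flare: outer faces 52 mm apart here, 58 mm at the top. Squeezed to the stop they are parallel, 38 mm apart.
- circlip (a point): Centre of the circlip's opening, at x +26, z -45 mm from the pliers' origin, relaxed or spread. A level flat steel C-ring hooked on the tips (it stays there), 3 mm thick, 4 mm wide, opening 24 mm relaxed (cannot pass the axle), 29 mm fully spread; outside about 38 mm spread, two lugs reach 22 mm from the centre on the pliers' side.
- spread (a joint): Angle of the pliers' levers in rad: 0 relaxed, 0.16 handles squeezed to the stop (circlip fully spread). A spring resists: about 5 N per finger at the handle tops to begin, 10 to 13 N for the full spread; 20 to 30 N of grip holds it on the stop, and it springs back when let go.
- pinion: Bystander: small plain steel pinion, 44 mm across, 12 mm high, without hub, bore 14 mm. Origin: centre of the underside.
- washer: Bystander: steel washer 40 mm across, 5 mm thick, hole 18 mm. Origin: centre of the underside.
- screwdriver: Bystander: screwdriver 170 mm long, lying on the bench on the robot's side of the work. Origin: on the bench under its middle.

How it is judged (in metres and radians):
On the way, in this order (a step that is already met when the one before it is completed fails the run):
1. the gear sits flat on the shoulder around the axle, hub up, let go (distance between gear and shoulder below 0.003 m and angle between gear's own z axis and vertical below 0.06 rad and contact force between the fingers and gear below 0.2 N), for 0.2 s.
2. the circlip is held spread over the end of the axle (z of circlip in the frame of shaft_top between 0.0005 and 0.1 m and horizontal distance between circlip and shaft_top below 0.006 m and value of joint spread above 0.11 rad and contact force between the fingers and pliers above 2 N), for 0.05 s.
At the end, for the whole second after the job is handed in: Pliers held at rest, squeezed (spread > 0.13 rad), upright within 0.12 rad; circlip within 3.5 mm of the axle axis and 2.5 mm of the groove's mid height, pressing under 12 N on gear and axle; gear on the shoulder within 3 mm and 0.06 rad, not touched by the fingers (all of step 1 and horizontal distance between circlip and groove below 0.0035 m and z of circlip in the frame of groove between -0.0025 and 0.0025 m and value of joint spread above 0.13 rad and angle between pliers's own z axis and vertical below 0.12 rad and contact force between the fingers and pliers above 3 N and contact force between pliers and gear below 12 N and contact force between pliers and gearhead below 12 N and linear speed of pliers below 0.02 m/s); the arm keeps its last pose, push and grip.
It fails at once if the pinion is shoved more than 30 mm (distance of pinion from where it was at the start of the episode above 0.03 m).
It fails at once if the washer is shoved more than 30 mm (distance of washer from where it was at the start of the episode above 0.03 m).
It fails at once if the screwdriver is shoved more than 40 mm (distance of screwdriver from where it was at the start of the episode above 0.04 m).
It also fails if it takes over 61 s, if anything falls off the work surface, if the arm or the gripper's body presses on something with over 40 N, if the wrist force passes 120 N, or if a joint passes its speed limit or range.

## Robot

A 7-joint arm with a two-finger parallel gripper is mounted at the origin on the work surface. World frame = base frame: x ahead of the robot, y to its left, z up, the work surface at z = 0. Lengths are in mm, angles in rad, forces in N, time in s.
With the tool pointing down it reaches from about 425 to 875 mm from the base axis. Payload 4.7 kg.
Tool frame: the origin (TCP) lies between the finger pads, 19 mm behind the fingertips; this is the grasp point; z points along the fingers, y is the line along which they close (so a half turn about z gives the same grasp; the last joint's range is limited). The gripper opens to 87 mm and grips with 3 to 60 N. Pads are 19 mm wide; open, the fingers measure 117 mm over their backs; the gripper's body (75 mm by 190 mm) begins 51 mm behind the grasp point.
Start: joints at [-1.287, 0.321, -0.07, 1.45, 0.023, 1.371, -0.057], TCP at [173.276, 626.498, 241.287] pointing down, gripper open.
Joint ranges: [-2.86, 2.86], [-0.3, 2.09], [-1.38, 1.24], [0.06, 2.45], [-1.56, 4.7], [0.09, 2.05], [-2.69, 2.69]. Speed limits (rad/s): [2.57, 2.57, 3.14, 3.14, 3.14, 3.14, 3.14].

## Interface

Orientations are given as a rotation vector (axis times angle).
In Python, from cell import robot gives the robot as it stands.
- The arm moves only by the tool carry_out, never from a script. Its argument "commands" is a list of rows, each an object of numbers: "x", "y", "z": the shift along the tool's x, y, z normalised to -1 to 1, where 1 is 0.3 m; "ax", "ay", "az": the turn, a rotation vector about the tool's x, y, z normalised to -1 to 1, where 1 is 90 degrees. A call has 1 to 12 rows; each row is the pose to reach, as a shift and turn from the pose commanded when the call began, along the tool's axes at that moment; what a row does not reach only later rows make up. A row lasts 1/10 s, in which the tool goes at most 50 mm and 8.59 degrees, less where a joint would pass 70% of its speed; a pose out of reach is approached as far as the arm can. A call with a number of a shift or a turn outside -1 to 1 is refused whole. A call with a gripper value outside its range is refused whole. "hand" is the opening, from 0 (shut) to 1 (fully open), set as the call begins (left out, the last holds). The fingers move at their own pace and stop on an object; "newtons" is the grip in N (left out, the last holds). Time passes only in rows, so rows that repeat a pose let the fingers close. It gives the time, the measured TCP pose, the force, the opening and the grip force at its end, in the units of the state.
- robot.state(): the state, without advancing time (a new reading comes with each control period).
- robot.snapshot(name): name is "scene" or "top"; returns the picture (420x560x3 uint8, red, green, blue); there is no depth.
- robot.camera_info(name): a dict with "fovy" (degrees; the focal length in pixels is half the picture's height over the tangent of half this angle, whatever the lens; pixels are square), "cx", "cy" (the principal point, pixels), "k1" (the pictures are not rectified: a ray, as slopes to the right and down, at radius r is drawn at 1 + k1 r^2 times it, then the intrinsics apply), "R" (3x3) and "t" (3): a world point X has camera coordinates R X + t. Camera axes: x right, y down, z forward; pixel columns grow to the right and rows downward; lengths in mm; the calibration is good to about 2 mm. A picture is of the moment at which its call begins. camera_info takes no time and is no camera call.
- robot.finish_job(): hands the job in; it is judged then, once.
The state is a dict: "time_s": time; "joint_positions": joint angles; "joint_velocities": joint speeds; "effort": joint torques, N m; "tool_pos": TCP position; "ee_rot": TCP orientation; "contact_force": force on the tool from outside, world axes, zero at the start; "moment": the same for the moment, N m; "width": finger opening in mm; "gripper_force": force on a finger pad.
Only numpy, scipy, OpenCV 4.12 (cv2) and the standard library are available. Lean on these libraries where they do the work, as an engineer would, in place of code of your own. Each camera call takes 0.05 s, during which the arm holds its last target. There are 200 camera calls.

## Working session

There is one attempt and no reset: what is moved stays moved. The work goes in short steps, Python scripts to look and compute and a tool call to move; the robot and the scene stay as the last step left them, time stands still between calls to the robot, and variables do not carry over. Pictures are saved under pics/ and viewed, at most 10 in all, crops included, and the job is handed in when it is done.

Besides the shell and the picture viewer there is one more tool, called after "Request:" as a command line: name --argument value ..., lists and objects as JSON in quotes. carry_out: Moves the arm, as the interface text tells. Its arguments: {"type":"object","properties":{"commands":{"type":"array","items":{"type":"object","properties":{"x":{"type":"number","minimum":-1,"maximum":1},"y":{"type":"number","minimum":-1,"maximum":1},"z":{"type":"number","minimum":-1,"maximum":1},"ax":{"type":"number","minimum":-1,"maximum":1},"ay":{"type":"number","minimum":-1,"maximum":1},"az":{"type":"number","minimum":-1,"maximum":1}}}},"hand":{"type":"number"},"newtons":{"type":"number"}},"required":["commands"]}

```bash
ls && mkdir -p pics && python3 - <<'E'
from cell import robot
import cv2
for n in("scene","top"):
    cv2.imwrite(f"pics/{n}0.png",robot.snapshot(n)[:,:,::-1]); print(n,robot.camera_info(n))
print(robot.state())
E
```

```text
pics
scene {'fovy': 44.99291945267304, 'cx': 274.872301402257, 'cy': 208.69116387937987, 'k1': -0.10458547042780379, 'R': array([[ 0.37168371,  0.92835353, -0.00330921],
       [ 0.67793059, -0.27385402, -0.68221264],
       [-0.63424075,  0.25132391, -0.73114633]]), 't': array([-167.55567345, -248.459468  , 1170.16407307])}
top {'fovy': 56.48634179847602, 'cx': 271.10580551823296, 'cy': 213.81085781889956, 'k1': 0.014652171115909031, 'R': array([[-0.02401551, -0.99969016, -0.00654551],
       [-0.99279683,  0.02461764, -0.11725365],
       [ 0.11737846,  0.00368245, -0.99308043]]), 't': array([  2.10760277, 475.09612464, 769.19009553])}
{'time_s': 0.1, 'joint_positions': array([-1.28691657,  0.32174809, -0.07007076,  1.45157878,  0.02259802,
        1.37080607, -0.05687027]), 'joint_velocities': array([ 0.00021517,  0.0004336 ,  0.00192925, -0.00395327, -0.00183149,
        0.00068566,  0.00202049]), 'effort': array([-3.89736942e-04, -4.92570484e+01, -4.05877680e-01, -3.13398921e+01,
       -6.41640695e-02,  3.94871179e-02,  6.27074746e-05]), 'tool_pos': array([173.16336848, 626.01396856, 240.25831818]), 'ee_rot': array([-4.22397014e-01, -3.11292550e+00,  2.74607298e-03]), 'contact_force': array([ 0.58202231, -0.10096073,  0.46610087]), 'moment': array([ 0.00326083,  0.02571687, -0.00282859]), 'gripper_force': 0.0, 'width': 87.01505165337177}
```

View pics/scene0.png

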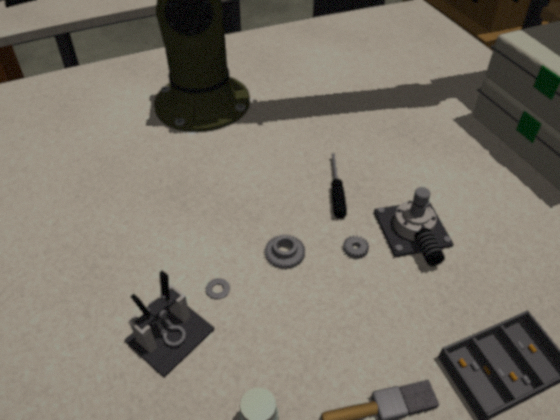

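View pics/top0.png

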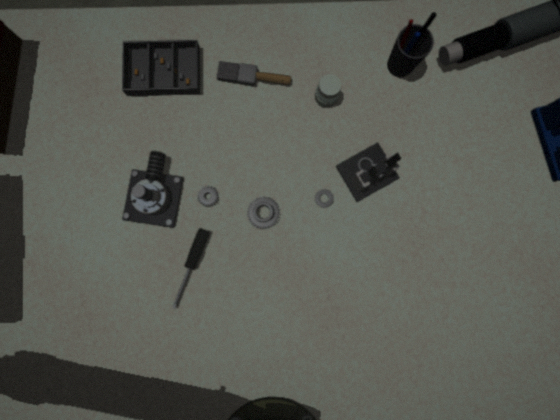

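The scene picture shows the gear at (285,250), the gear head with its axle at (420,200), the stand with the pliers at (165,320), the pinion at (356,246), the washer at (218,288) and the screwdriver at (338,190). In the top picture they are at gear (263,211), gear head (150,197), stand (368,172), pinion (208,196) and washer (325,198). Next I'll look at enlarged crops.

```bash
cat > h.py <<'E'
import numpy as np, cv2
from cell import robot
C={n:robot.camera_info(n) for n in("scene","top")}
def cam(n):
    c=C[n]; f=210/np.tan(np.radians(c["fovy"])/2)
    return c,np.array([[f,0,c["cx"]],[0,f,c["cy"]],[0,0,1]]),np.array([c["k1"],0,0,0,0.])
def proj(n,X):
    c,K,d=cam(n); return cv2.projectPoints(np.atleast_2d(np.array(X,float)),cv2.Rodrigues(c["R"])[0],c["t"],K,d)[0][:,0]
def ray(n,p):
    c,K,d=cam(n); u=cv2.undistortPoints(np.array([[p]],float),K,d)[0,0]
    v=c["R"].T@np.array([u[0],u[1],1]); return -c["R"].T@c["t"],v/np.linalg.norm(v)
def plane(n,p,z):
    o,v=ray(n,p); return o+v*(z-o[2])/v[2]
def tri(ps,pt):
    A=[];b=[]
    for n,p in(("scene",ps),("top",pt)):
        o,v=ray(n,p); P=np.eye(3)-np.outer(v,v); A.append(P);b.append(P@o)
    return np.linalg.lstsq(np.vstack(A),np.hstack(b),rcond=None)[0]
def crop(im,x,y,w,h,s):
    return cv2.resize(im[y:y+h,x:x+w],None,fx=s,fy=s,interpolation=cv2.INTER_CUBIC)
E
python3 - <<'E'
from h import *
s=cv2.imread("pics/scene0.png");t=cv2.imread("pics/top0.png")
a=[crop(t,115,140,80,90,5),crop(t,330,135,80,90,5)]
b=[crop(s,372,175,80,90,5),crop(s,120,265,100,112.5.__int__(),4)]
A=np.hstack(a);B=np.hstack(b); 
B=cv2.resize(B,(800,450));
for nm,i in(("cT",A),("cS",B)): cv2.imwrite(f"pics/{nm}.png",np.clip(i*1.8,0,255).astype(np.uint8))
E
```

```text
Traceback (most recent call last):
ValueError: all the input array dimensions except for the concatenation axis must match exactly, but along dimension 0, the array at index 0 has size 450 and the array at index 1 has size 448
```

```bash
python3 - <<'E'
from h import *
s=cv2.imread("pics/scene0.png");t=cv2.imread("pics/top0.png")
A=np.hstack([crop(t,115,140,80,90,5),crop(t,330,135,80,90,5)])
B=np.hstack([crop(s,372,175,80,110,5),crop(s,125,265,80,110,5)])
for nm,i in(("cT",A),("cS",B)): cv2.imwrite(f"pics/{nm}.png",np.clip(i*1.8,0,255).astype(np.uint8))
E
```

```text
(no output)
```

View pics/cT.png

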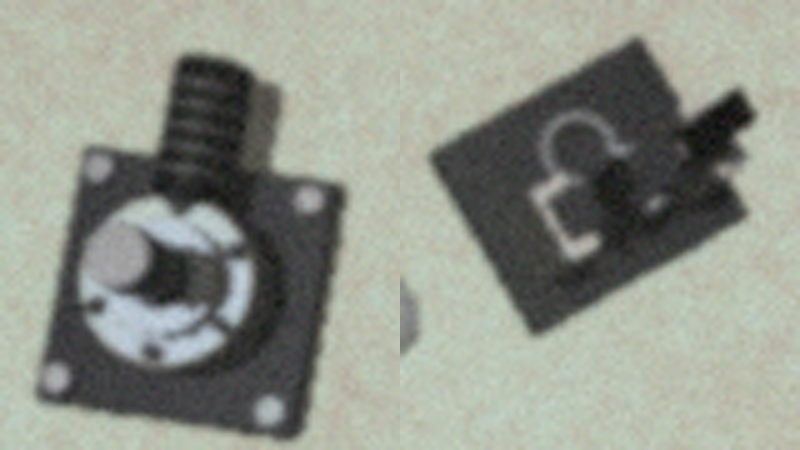

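View pics/cS.png

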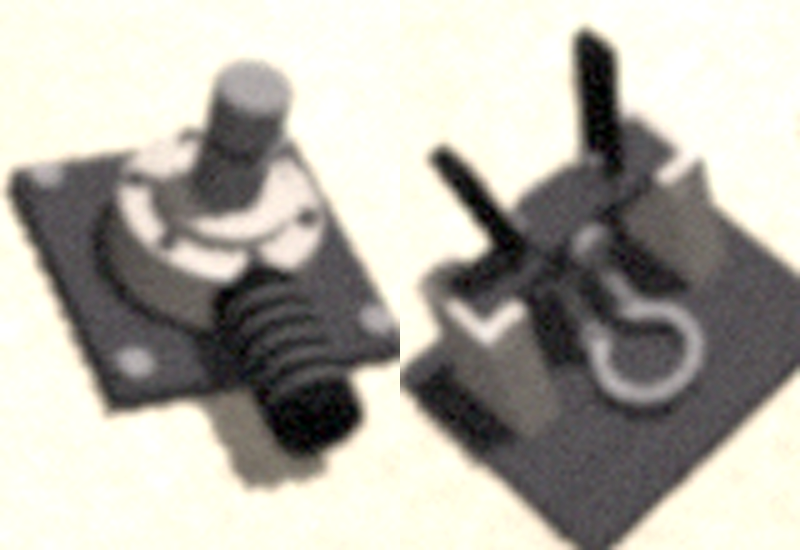

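The top crop shows the axle's end face at about (138.8,191.4), the head plate's four corners, the stand plate's corners and the circlip at about (366,164). In the scene crop the axle end is at about (422.4,192.2) and the circlip ring at about (184,334). Next I measure.

```bash
python3 - <<'E'
from h import *
s=cv2.imread("pics/scene0.png");t=cv2.imread("pics/top0.png")
T=lambda x,y,o:((x+.5)/5-.5+o[0],(y+.5)/5-.5+o[1])
to=(115,140);so=(372,175);tr=(330-80,135);sr=(125-80,265)
ax=tri(T(252,86,so),T(119,257,to));print("axle top tri",ax,"plane95",plane("top",T(119,257,to),95),plane("scene",T(252,86,so),95))
q=[plane("top",T(x,y,to),10) for x,y in((85,148),(344,186),(298,440),(38,400))];q=np.array(q)
print("plate",q.mean(0),[np.linalg.norm(q[i]-q[i-1]) for i in range(4)]); 
sc=np.array([plane("top",T(x,y,to),5+5) for x,y in((97,166),(309,200),(270,411),(56,378))]);print("screws",sc.mean(0),[np.linalg.norm(sc[i]-sc[i-1]) for i in range(4)])
p=[plane("top",T(x,y,tr),8) for x,y in((640,38),(430,155),(535,336),(748,212))];p=np.array(p)
print("stand",p,p.mean(0),[np.linalg.norm(p[i]-p[i-1]) for i in range(4)])
print("circlip tri",tri(T(646,348,sr),T(580,150,tr)),plane("scene",T(646,348,sr),17.5),plane("top",T(580,150,tr),17.5))
print("handle tips tri",tri(T(590,35,sr),T(742,97,tr)))
def mask(im):
    g=cv2.GaussianBlur(im.astype(np.float32),(3,3),0); return ((g[:,:,2]-g[:,:,0])/g.sum(2)<.035).astype(np.uint8)
for n,im,ps in(("top",t,((263,211),(208,196),(325,198))),("scene",s,((285,250),(356,246),(218,288)))):
    m=mask(im); k,l,st,ce=cv2.connectedComponentsWithStats(m)
    for x,y in ps:
        w=l[y-12:y+13,x-12:x+13]; i=np.bincount(w[w>0]).argmax(); c=max(cv2.findContours((l==i).astype(np.uint8),0,1)[0],key=len)
        e=cv2.fitEllipse(cv2.convexHull(c)); print(n,(x,y),st[i],np.round(e[0],2),np.round(e[1],1), plane(n,e[0],5))
E
```

```text
axle top tri [516.15616363 237.98630645  94.5682275 ] plane95 [516.4432395 238.6792216  95.       ] [516.4218357  236.69350294  95.        ]
plate [516.42115982 237.59523069  10.        ] [np.float64(108.17116702141124), np.float64(111.1234847838828), np.float64(108.71444972078456), np.float64(110.00157357505374)]
screws [518.39913541 241.08707785  10.        ] [np.float64(91.12472829105049), np.float64(91.10820515656762), np.float64(90.41426864997507), np.float64(90.69044910599197)]
stand [[ 625.24180148 -239.79591285    8.        ]
 [ 576.75348743 -148.41917503    8.        ]
 [ 498.24056299 -188.9539392     8.        ]
 [ 548.7085546  -280.9426302     8.        ]] [ 562.23610162 -214.52791432    8.        ] [np.float64(86.89298145757327), np.float64(103.44479113725392), np.float64(88.35918974345414), np.float64(104.92348378437043)]
circlip tri [ 574.3600853  -209.37198612   19.58558077] [ 572.97094321 -209.74023447   17.5       ] [ 574.95074824 -209.51084048   17.5       ]
handle tips tri [ 560.61850441 -214.40450311  163.41673324]
top (263, 211) [     0      0    560    420 210411] [364.8  201.42] [ 441.  1239.4] [ 499.04539554 -206.82050215    5.        ]
top (208, 196) [     0      0    560    420 210411] [364.8  201.42] [ 441.  1239.4] [ 499.04539554 -206.82050215    5.        ]
top (325, 198) [     0      0    560    420 210411] [364.8  201.42] [ 441.  1239.4] [ 499.04539554 -206.82050215    5.        ]
scene (285, 250) [265 235  40  33 973] [284.4  251.11] [32.7 39.5] [480.40490664   5.65112313   5.        ]
scene (356, 246) [344 236  24  23 418] [355.5 246.6] [21.6 25. ] [517.30021453 122.77071071   5.        ]
scene (218, 288) [206 278  24  21 319] [216.81 287.86] [20.5 24.8] [ 509.27902351 -123.9901088     5.        ]
```

```bash
python3 - <<'E'
from h import *
s=cv2.imread("pics/scene0.png");t=cv2.imread("pics/top0.png")
for n,im,ps in(("top",t,((263,211),(208,196),(325,198))),("scene",s,((285,250),(356,246),(218,288)))):
    for x,y in ps:
        g=cv2.GaussianBlur(im,(3,3),0)[y-30:y+31,x-30:x+31].astype(np.float32)
        r=g[:,:,2]-g[:,:,0]; r=cv2.normalize(r,None,0,255,cv2.NORM_MINMAX).astype(np.uint8)
        _,m=cv2.threshold(r,0,1,cv2.THRESH_BINARY_INV|cv2.THRESH_OTSU)
        m=cv2.morphologyEx(m,cv2.MORPH_OPEN,np.ones((3,3)))
        k,l,st,ce=cv2.connectedComponentsWithStats(m); i=min(range(1,k),key=lambda i:np.hypot(*(ce[i]-30))if st[i,4]>60 else 99)
        c=max(cv2.findContours((l==i).astype(np.uint8),0,1)[0],key=len)
        e=cv2.fitEllipse(cv2.convexHull(c)); p=np.array(e[0])+(x-30,y-30); print(n,(x,y),st[i],np.round(p,2),np.round(e[1],1),plane(n,p,5),plane(n,p,10))
G=np.array([s,t]); 
tiles=[crop(s,255,220,60,60,5),crop(t,233,181,60,60,5)]
sc=crop(s,125,265,80,90,5);tc=crop(t,330,135,80,90,5)
piv=np.array([551.4,-221.6,62.5]);yx=np.array([-.469,.883,0]);xx=np.array([.883,.469,0]);z=np.array([0,0,1])
pts=[piv+a*xx+b*yx+c*z for a,b,c in((0,0,0),(0,34,4),(0,-34,4),(0,27,65),(0,-27,65),(26,0,-45),(0,36,0),(0,-36,0))]
for im,n,o in((sc,"scene",(125,265)),(tc,"top",(330,135))):
    im[:]=np.clip(im*1.8,0,255)
    for i,p in enumerate(proj(n,pts)):
        u=((p+.5-o)*5).astype(int); cv2.circle(im,u.tolist(),4,(0,0,255),-1); cv2.putText(im,str(i),(u+5).tolist(),0,.5,(0,160,0),1)
cv2.imwrite("pics/o1.png",np.hstack([sc,tc])); 
cv2.imwrite("pics/g1.png",np.clip(np.hstack(tiles)*1.8,0,255).astype(np.uint8))
E
```

```text
top (263, 211) [ 14  15  33  33 751] [263.28 212.25] [32.3 35.1] [481.43342984   6.94259969   5.        ] [480.819652    6.8237427  10.       ]
top (208, 196) [ 19  20  22  21 355] [207.3  195.47] [21.2 22.2] [520.03030607 124.33341634   5.        ] [519.17961787 123.49400619  10.        ]
top (325, 198) [ 20  21  23  29 404] [325.95 201.32] [23.4 31.3] [ 501.31145668 -125.36590705    5.        ] [ 500.57566611 -124.67264505   10.        ]
scene (285, 250) [   9   15   41   34 1073] [284.4  251.64] [34.1 40.7] [481.47664449   5.21405955   5.        ] [485.08723845   3.65789794  10.        ]
scene (356, 246) [ 17  20  26  23 482] [355.3  247.06] [22.9 26.5] [518.05568383 121.97465275   5.        ] [521.39751367 119.56059385  10.        ]
scene (218, 288) [ 18  20  24  21 343] [216.99 288.29] [21.1 24.4] [ 510.1700985  -123.96834564    5.        ] [ 513.5698676  -124.57534082   10.        ]
```

View pics/o1.png

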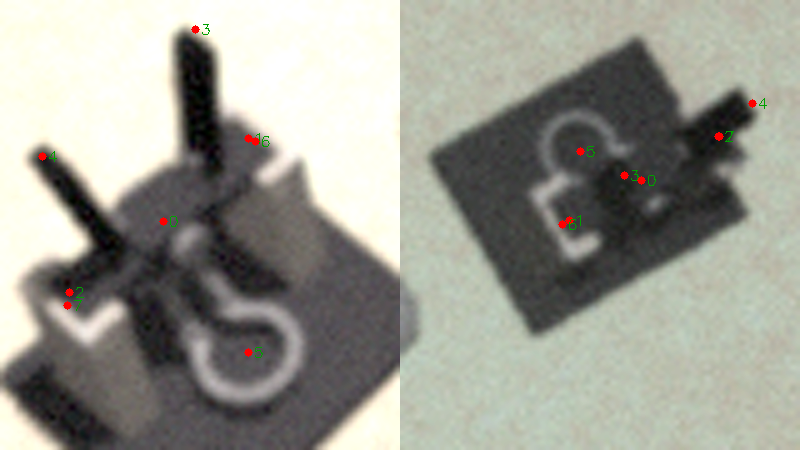

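View pics/g1.png

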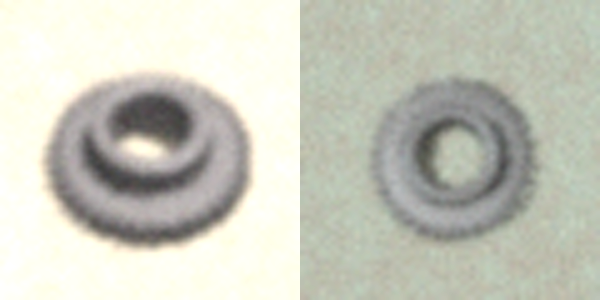

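The overlay fits to within about 2 mm: the handle tips, posts and circlip coincide with the predicted points. In the gear crops the hub-top centre is at scene (285.0,244.7) and top (264.5,211.4).

```bash
cat >> h.py <<'E'
from scipy.spatial.transform import Rotation as Ro
def rel(pos,ang=None,tilt0=True):
    "tool-frame shift (units of .3 m) and turn for TCP pos, tool x at world yaw ang, z down"
    s=robot.state(); R0=Ro.from_rotvec(s["ee_rot"]); d=R0.inv().apply(np.array(pos)-s["tool_pos"])/300
    out=[np.round(d,4)]
    if ang is not None:
        R=Ro.from_matrix(np.array([[np.cos(ang),np.sin(ang),0],[np.sin(ang),-np.cos(ang),0],[0,0,-1]]))
        out.append(np.round((R0.inv()*R).as_rotvec()/(np.pi/2),4))
    return out
E
python3 - <<'E'
from h import *
a,b=(285,244.7),(264.5,211.4)
print(tri(a,b),plane("scene",a,24),plane("top",b,24)); s=robot.state()
print(np.round(Ro.from_rotvec(s["ee_rot"]).as_matrix(),3))
for A in(0,.49,-1.08,np.pi/2,-np.pi/2,2.06,-2.65): print(A,rel([480.5,6,180],A))
E
```

```text
[481.2238098    5.00179987  23.44370466] [481.94655407   5.87977921  24.        ] [480.78710955   3.95358166  24.        ]
[[-0.964  0.266 -0.   ]
 [ 0.266  0.964 -0.002]
 [-0.    -0.002 -1.   ]]
0 [array([-1.5381, -1.7186,  0.204 ]), array([-1.0000e-04,  1.6000e-03,  1.8283e+00])]
0.49 [array([-1.5381, -1.7186,  0.204 ]), array([-5.0000e-04,  1.4000e-03,  1.5163e+00])]
-1.08 [array([-1.5381, -1.7186,  0.204 ]), array([-6.0000e-04, -1.3000e-03, -1.4842e+00])]
1.5707963267948966 [array([-1.5381, -1.7186,  0.204 ]), array([-9.000e-04,  8.000e-04,  8.283e-01])]
-1.5707963267948966 [array([-1.5381, -1.7186,  0.204 ]), array([-8.0000e-04, -1.0000e-03, -1.1717e+00])]
2.06 [array([-1.5381, -1.7186,  0.204 ]), array([-1.000e-03,  5.000e-04,  5.168e-01])]
-2.65 [array([-1.5381, -1.7186,  0.204 ]), array([-1.100e-03, -4.000e-04, -4.847e-01])]
```

Request:
carry_out --commands '[{"x":-0.8,"y":-0.9,"az":0.42},{"x":-0.8,"y":-0.9,"az":0.42},{"x":-0.8,"y":-0.9,"az":0.42},{"x":-0.8,"y":-0.9,"az":0.42},{"x":-0.8,"y":-0.9,"az":0.42},{"x":-0.8,"y":-0.9,"az":0.42},{"x":-0.8,"y":-0.9,"az":0.42},{"x":-0.8,"y":-0.9,"az":0.42},{"x":-0.8,"y":-0.9,"az":0.42}]' --hand 1

```text
validation failed for argument at $.co...
```

```bash
python3 - <<'E'
from h import *
s=robot.state();print(s["time_s"],s["tool_pos"],s["joint_positions"],rel([481,5,100],np.pi/2))
E
```

```text
0.1 [173.16336848 626.01396856 240.25831818] [-1.28691657  0.32174809 -0.07007076  1.45157878  0.02259802  1.37080607
 -0.05687027] [array([-1.5406, -1.7209,  0.4707]), array([-9.000e-04,  8.000e-04,  8.283e-01])]
```

Request:
carry_out --commands '[{"x":-0.8,"y":-0.9,"z":0,"ax":0,"ay":0,"az":0.42},{"x":-0.8,"y":-0.9,"z":0,"ax":0,"ay":0,"az":0.42},{"x":-0.8,"y":-0.9,"z":0,"ax":0,"ay":0,"az":0.42},{"x":-0.8,"y":-0.9,"z":0,"ax":0,"ay":0,"az":0.42},{"x":-0.8,"y":-0.9,"z":0,"ax":0,"ay":0,"az":0.42},{"x":-0.8,"y":-0.9,"z":0,"ax":0,"ay":0,"az":0.42},{"x":-0.8,"y":-0.9,"z":0,"ax":0,"ay":0,"az":0.42},{"x":-0.8,"y":-0.9,"z":0,"ax":0,"ay":0,"az":0.42},{"x":-0.8,"y":-0.9,"z":0,"ax":0,"ay":0,"az":0.42}]' --hand 1 --newtons 30

```text
time_s: 1.0
tool_pos: [333.6, 300.5, 241.3]
ee_rot: [-1.414, -2.805, -0.001]
contact_force: [-0.3, -0.1, -0.3]
width: 87.1
gripper_force: 0.0
```

```bash
python3 - <<'E'
from h import *
s=robot.state();print(s["time_s"],s["tool_pos"],s["joint_positions"],rel([481,5,100],np.pi/2))
E
```

```text
1.0 [333.61174181 300.45097675 241.32683575] [-1.0175303  -0.11817014  0.20909383  1.92748594  0.02467495  1.32943569
 -0.17912899] [array([-1.0843, -0.1905,  0.4704]), array([ 0.000e+00, -4.000e-04,  4.053e-01])]
```

Request:
carry_out --commands '[{"x":-1,"y":-0.19,"z":0.3,"ax":0,"ay":0,"az":0.405},{"x":-1,"y":-0.19,"z":0.3,"ax":0,"ay":0,"az":0.405},{"x":-1,"y":-0.19,"z":0.3,"ax":0,"ay":0,"az":0.405},{"x":-1,"y":-0.19,"z":0.3,"ax":0,"ay":0,"az":0.405},{"x":-1,"y":-0.19,"z":0.3,"ax":0,"ay":0,"az":0.405},{"x":-1,"y":-0.19,"z":0.3,"ax":0,"ay":0,"az":0.405},{"x":-1,"y":-0.19,"z":0.3,"ax":0,"ay":0,"az":0.405},{"x":-1,"y":-0.19,"z":0.3,"ax":0,"ay":0,"az":0.405}]'

```text
time_s: 1.8
tool_pos: [466.9, 26.7, 150.3]
ee_rot: [2.219, 2.224, -0.003]
contact_force: [-0.2, -0.2, 0.4]
width: 87.0
gripper_force: 0.0
```

```bash
python3 - <<'E'
from h import *
s=robot.state();print(s["time_s"],s["tool_pos"],s["joint_positions"],rel([481,5,31.5],np.pi/2))
E
```

```text
1.8 [466.93802687  26.69298053 150.30215656] [-0.68763729 -0.01536786  0.57352066  2.02009922  0.0108638   1.13584954
 -0.11663081] [array([-0.0718,  0.0472,  0.3961]), array([-0.0008,  0.0011,  0.0014])]
```

Request:
carry_out --commands '[{"x":-0.072,"y":0.047,"z":0.1,"ax":0,"ay":0,"az":0},{"x":-0.072,"y":0.047,"z":0.2,"ax":0,"ay":0,"az":0},{"x":-0.072,"y":0.047,"z":0.3,"ax":0,"ay":0,"az":0},{"x":-0.072,"y":0.047,"z":0.38,"ax":0,"ay":0,"az":0},{"x":-0.072,"y":0.047,"z":0.394,"ax":0,"ay":0,"az":0},{"x":-0.072,"y":0.047,"z":0.394,"ax":0,"ay":0,"az":0}]'

```text
time_s: 2.4
tool_pos: [480.3, 8.3, 32.7]
ee_rot: [-2.212, -2.229, 0.002]
contact_force: [0.2, 0.1, 0.6]
width: 86.9
gripper_force: 0.0
```

```bash
python3 - <<'E'
from h import *
s=robot.state();print(s["time_s"],s["tool_pos"],s["contact_force"],rel([481,5,31.5],np.pi/2))
A=np.hstack([crop(robot.snapshot("scene"),245,190,80,100,5),crop(robot.snapshot("top"),225,161,80,100,5)])[:,:,::-1]
cv2.imwrite("pics/a.png",np.clip(A*1.8,0,255).astype(np.uint8))
E
```

```text
2.4 [480.28662876   8.34297356  32.72218294] [0.20847701 0.10369799 0.60251878] [array([-0.0112,  0.0023,  0.0041]), array([-0.001 , -0.0001,  0.0051])]
```

View pics/a.png

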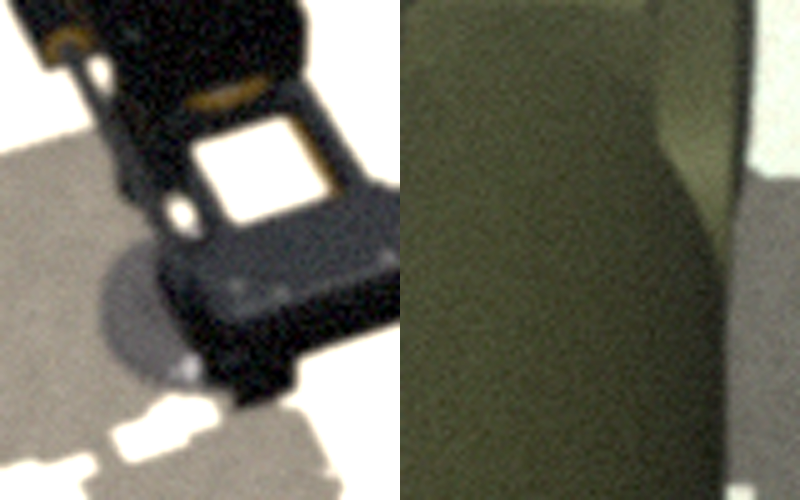

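The hand is over the gear. The gripper body hides the top view, and the scene view shows only the disc's left edge, about (270,250). I'll trim y and close.

Request:
carry_out --commands '[{"x":-0.011,"y":0.002,"z":0.003,"ax":0,"ay":0,"az":0},{"x":-0.011,"y":0.002,"z":0.003,"ax":0,"ay":0,"az":0},{"x":-0.011,"y":0.002,"z":0.003,"ax":0,"ay":0,"az":0}]'

```text
time_s: 2.8
tool_pos: [481.8, 3.0, 32.9]
ee_rot: [2.216, 2.226, 0.002]
contact_force: [-0.4, 0.1, -0.1]
width: 87.1
gripper_force: 0.0
```

```bash
python3 - <<'E'
from h import *
for i in range(4):
    s=robot.state();print(s["time_s"],s["tool_pos"],s["contact_force"],rel([481,5,31.5],np.pi/2)); robot.snapshot("top")
E
```

```text
2.8 [481.7734414    2.96478661  32.85984745] [-0.3844223   0.09698128 -0.11464626] [array([ 0.0068, -0.0026,  0.0045]), array([ 0.0009, -0.0004,  0.003 ])]
2.85 [481.59826837   3.01480255  32.67356242] [-0.17010804 -0.66964144 -0.94435862] [array([ 0.0066, -0.002 ,  0.0039]), array([ 0.0006, -0.0004,  0.003 ])]
2.9 [481.51297738   3.01340181  32.55183948] [-0.1800405   0.66986183 -0.09691775] [array([ 0.0066, -0.0017,  0.0035]), array([ 0.0005, -0.0003,  0.0031])]
2.95 [481.42551008   3.0290389   32.43668426] [0.22499499 0.82708261 0.62667664] [array([ 0.0066, -0.0014,  0.0031]), array([ 0.0004, -0.0002,  0.0031])]
```

Request:
carry_out --commands '[{"x":0.0065,"y":0,"z":0.001,"ax":0,"ay":0,"az":0},{"x":0.0065,"y":0,"z":0.001,"ax":0,"ay":0,"az":0},{"x":0.0065,"y":0,"z":0.001,"ax":0,"ay":0,"az":0},{"x":0.0065,"y":0,"z":0.001,"ax":0,"ay":0,"az":0}]'

```text
time_s: 3.4
tool_pos: [481.2, 4.9, 31.8]
ee_rot: [-2.216, -2.227, 0.0]
contact_force: [-0.1, 0.2, -0.1]
width: 86.9
gripper_force: 0.0
```

Request:
carry_out --commands '[{"x":0,"y":0,"z":0,"ax":0,"ay":0,"az":0},{"x":0,"y":0,"z":0,"ax":0,"ay":0,"az":0},{"x":0,"y":0,"z":0,"ax":0,"ay":0,"az":0},{"x":0,"y":0,"z":0,"ax":0,"ay":0,"az":0},{"x":0,"y":0,"z":0,"ax":0,"ay":0,"az":0},{"x":0,"y":0,"z":0,"ax":0,"ay":0,"az":0}]' --hand 0.2 --newtons 40

```text
time_s: 4.0
tool_pos: [481.3, 5.0, 31.9]
ee_rot: [2.216, 2.227, 0.0]
contact_force: [0.2, 0.1, -0.7]
width: 47.1
gripper_force: 0.0
```

```bash
python3 - <<'E'
from h import *
s=robot.state();print(s["time_s"],s["tool_pos"],s["contact_force"],s["width"],s["gripper_force"],rel([516.4,237.8,140],np.pi/2))
E
```

```text
4.0 [481.30041373   4.96555626  31.89152627] [ 0.21298604  0.1439931  -0.7029181 ] 47.06703327421423 0.0 [array([ 0.7755,  0.121 , -0.3603]), array([ 0.0001, -0.0001,  0.0032])]
```

Request:
carry_out --commands '[{"x":0,"y":0,"z":0,"ax":0,"ay":0,"az":0},{"x":0,"y":0,"z":0,"ax":0,"ay":0,"az":0},{"x":0,"y":0,"z":0,"ax":0,"ay":0,"az":0},{"x":0,"y":0,"z":0,"ax":0,"ay":0,"az":0},{"x":0,"y":0,"z":-0.05,"ax":0,"ay":0,"az":0},{"x":0,"y":0,"z":-0.15,"ax":0,"ay":0,"az":0},{"x":0,"y":0,"z":-0.25,"ax":0,"ay":0,"az":0},{"x":0,"y":0,"z":-0.36,"ax":0,"ay":0,"az":0}]'

```text
time_s: 4.8
tool_pos: [480.3, 4.7, 139.9]
ee_rot: [-2.216, -2.226, 0.003]
contact_force: [1.3, 0.7, -3.7]
width: 40.5
gripper_force: 40.0
```

Request:
carry_out --commands '[{"x":0.1,"y":0,"z":-0.04,"ax":0,"ay":0,"az":0},{"x":0.2,"y":0.03,"z":-0.04,"ax":0,"ay":0,"az":0},{"x":0.3,"y":0.06,"z":-0.04,"ax":0,"ay":0,"az":0},{"x":0.4,"y":0.09,"z":-0.04,"ax":0,"ay":0,"az":0},{"x":0.5,"y":0.12,"z":-0.04,"ax":0,"ay":0,"az":0},{"x":0.6,"y":0.12,"z":-0.04,"ax":0,"ay":0,"az":0},{"x":0.7,"y":0.12,"z":-0.04,"ax":0,"ay":0,"az":0},{"x":0.77,"y":0.12,"z":-0.04,"ax":0,"ay":0,"az":0},{"x":0.775,"y":0.12,"z":-0.04,"ax":0,"ay":0,"az":0},{"x":0.775,"y":0.12,"z":-0.04,"ax":0,"ay":0,"az":0},{"x":0.775,"y":0.12,"z":-0.04,"ax":0,"ay":0,"az":0},{"x":0.775,"y":0.12,"z":-0.04,"ax":0,"ay":0,"az":0}]'

```text
time_s: 6.0
tool_pos: [516.4, 235.9, 151.9]
ee_rot: [2.218, 2.224, -0.0]
contact_force: [-0.1, -0.8, -3.2]
width: 40.8
gripper_force: 40.0
```

```bash
python3 - <<'E'
from h import *
s=robot.state();print(s["time_s"],s["tool_pos"],s["contact_force"],s["width"],s["gripper_force"],rel([516.4,237.8,140],np.pi/2))
S=robot.snapshot("scene");T=robot.snapshot("top")
A=np.hstack([crop(S,350,105,100,120,4),crop(T,95,120,100,120,4)])[:,:,::-1]
cv2.imwrite("pics/b.png",np.clip(A*1.8,0,255).astype(np.uint8)); np.savez("b.npz",S=S,T=T)
E
```

```text
6.0 [516.42052337 235.86972024 151.89439782] [-0.09676254 -0.76441648 -3.18464952] 40.76515608553778 39.9976385012269 [array([ 0.0065, -0.0001,  0.0396]), array([0.0001, 0.0003, 0.0017])]
```

View pics/b.png

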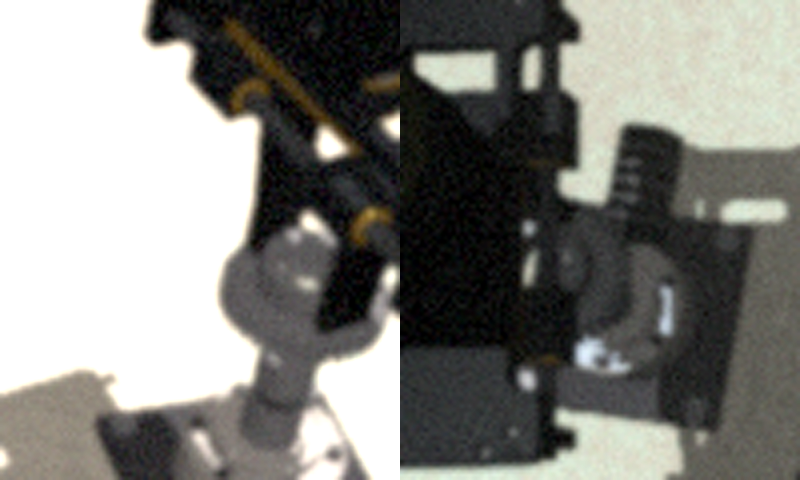

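The gear is held level above the axle: scene crop ring at about (300,290) around the stub, axle just below. I descend with force checks.

Request:
carry_out --commands '[{"x":0.001,"y":0,"z":0.03,"ax":0,"ay":0,"az":0},{"x":0.001,"y":0,"z":0.065,"ax":0,"ay":0,"az":0},{"x":0.001,"y":0,"z":0.065,"ax":0,"ay":0,"az":0},{"x":0.001,"y":0,"z":0.065,"ax":0,"ay":0,"az":0}]'

```text
time_s: 6.5
tool_pos: [515.6, 237.6, 131.5]
ee_rot: [-2.216, -2.227, 0.002]
contact_force: [0.2, -0.2, -3.6]
width: 40.7
gripper_force: 40.0
```

Request:
carry_out --commands '[{"x":0,"y":0,"z":0.015,"ax":0,"ay":0,"az":0},{"x":0,"y":0,"z":0.03,"ax":0,"ay":0,"az":0},{"x":0,"y":0,"z":0.035,"ax":0,"ay":0,"az":0},{"x":0,"y":0,"z":0.035,"ax":0,"ay":0,"az":0}]'

```text
time_s: 6.9
tool_pos: [515.8, 237.8, 121.5]
ee_rot: [-2.216, -2.227, 0.001]
contact_force: [0.0, 0.7, -3.4]
width: 40.1
gripper_force: 40.0
```

```bash
python3 - <<'E'
from h import *
s=robot.state();print(s["time_s"],s["tool_pos"],s["contact_force"],s["moment"],s["width"],s["gripper_force"],rel([516.4,237.8,140],np.pi/2))
E
```

```text
6.9 [515.8296873  237.8261128  121.49859025] [ 0.03509063  0.72272873 -3.42100918] [-0.08933117  0.04377055  0.02006385] 40.147699318011384 39.997799545526505 [array([-0.0001,  0.0019, -0.0617]), array([-0.0003,  0.0002,  0.0033])]
```

Request:
carry_out --commands '[{"x":0,"y":0,"z":0.03,"ax":0,"ay":0,"az":0},{"x":0,"y":0,"z":0.06,"ax":0,"ay":0,"az":0},{"x":0,"y":0,"z":0.08,"ax":0,"ay":0,"az":0},{"x":0,"y":0,"z":0.08,"ax":0,"ay":0,"az":0}]'

```text
time_s: 7.3
tool_pos: [515.4, 237.5, 96.5]
ee_rot: [-2.216, -2.227, 0.003]
contact_force: [0.2, 0.6, -3.9]
width: 40.8
gripper_force: 40.0
```

Request:
carry_out --commands '[{"x":0,"y":0,"z":0.03,"ax":0,"ay":0,"az":0},{"x":0,"y":0,"z":0.05,"ax":0,"ay":0,"az":0},{"x":0,"y":0,"z":0.058,"ax":0,"ay":0,"az":0},{"x":0,"y":0,"z":0.06,"ax":0,"ay":0,"az":0},{"x":0,"y":0,"z":0.06,"ax":0,"ay":0,"az":0}]'

```text
time_s: 7.8
tool_pos: [516.1, 237.9, 79.9]
ee_rot: [2.216, 2.227, 0.0]
contact_force: [1.1, 0.3, -3.3]
width: 40.6
gripper_force: 40.0
```

```bash
python3 - <<'E'
from h import *
s=robot.state();print(s["time_s"],s["tool_pos"],s["contact_force"],s["moment"],s["width"],s["gripper_force"],rel([516.4,237.8,140],np.pi/2))
E
```

```text
7.8 [516.08099196 237.92059537  79.85442242] [ 1.06977548  0.3069616  -3.32411834] [-0.15363993 -0.01378379 -0.0278086 ] 40.56349838347864 39.99773869290948 [array([-0.0004,  0.0011, -0.2005]), array([ 0.    , -0.    ,  0.0032])]
```

Almost seated. Down 3 mm more, then open slowly.

Request:
carry_out --commands '[{"x":0,"y":0,"z":0.006,"ax":0,"ay":0,"az":0},{"x":0,"y":0,"z":0.01,"ax":0,"ay":0,"az":0},{"x":0,"y":0,"z":0.01,"ax":0,"ay":0,"az":0},{"x":0,"y":0,"z":0.01,"ax":0,"ay":0,"az":0}]'

```text
time_s: 8.2
tool_pos: [516.1, 237.9, 76.9]
ee_rot: [-2.216, -2.227, -0.0]
contact_force: [0.3, 0.3, -3.6]
width: 40.9
gripper_force: 40.0
```

Request:
carry_out --commands '[{"x":0,"y":0,"z":0,"ax":0,"ay":0,"az":0},{"x":0,"y":0,"z":0,"ax":0,"ay":0,"az":0},{"x":0,"y":0,"z":0,"ax":0,"ay":0,"az":0},{"x":0,"y":0,"z":0,"ax":0,"ay":0,"az":0},{"x":0,"y":0,"z":0,"ax":0,"ay":0,"az":0},{"x":0,"y":0,"z":0,"ax":0,"ay":0,"az":0}]' --hand 1

```text
time_s: 8.8
tool_pos: [516.1, 238.0, 77.0]
ee_rot: [2.216, 2.227, 0.0]
contact_force: [-0.1, 0.2, -0.1]
width: 80.2
gripper_force: 0.0
```

Request:
carry_out --commands '[{"x":0,"y":0,"z":-0.08,"ax":0,"ay":0,"az":0},{"x":0,"y":0,"z":-0.2,"ax":0,"ay":0,"az":0},{"x":0,"y":0,"z":-0.36,"ax":0,"ay":0,"az":0},{"x":-0.16,"y":0,"z":-0.42,"ax":0,"ay":0,"az":0.09},{"x":-0.32,"y":0,"z":-0.42,"ax":0,"ay":0,"az":0.18},{"x":-0.48,"y":0,"z":-0.42,"ax":0,"ay":0,"az":0.27},{"x":-0.64,"y":0,"z":-0.42,"ax":0,"ay":0,"az":0.36},{"x":-0.8,"y":0.02,"z":-0.42,"ax":0,"ay":0,"az":0.45},{"x":-0.96,"y":0.04,"z":-0.42,"ax":0,"ay":0,"az":0.54},{"x":-1,"y":0.06,"z":-0.42,"ax":0,"ay":0,"az":0.63},{"x":-1,"y":0.08,"z":-0.42,"ax":0,"ay":0,"az":0.69}]'

```text
time_s: 9.9
tool_pos: [541.4, -66.1, 203.3]
ee_rot: [3.05, 0.748, 0.001]
contact_force: [0.4, 0.4, -0.5]
width: 86.8
gripper_force: 0.0
```

```bash
python3 - <<'E'
from h import *
s=robot.state();print(s["time_s"],s["tool_pos"],s["joint_positions"],rel([551.4,-221.6,180],.488))
S=robot.snapshot("scene");T=robot.snapshot("top"); np.savez("c.npz",S=S,T=T)
A=np.hstack([crop(S,372,175,80,60,5),crop(T,115,140,80,60,5)])[:,:,::-1]
B=np.hstack([crop(S,125,265,80,60,5),crop(T,330,135,80,60,5)])[:,:,::-1]
cv2.imwrite("pics/c.png",np.clip(np.vstack([A,B])*1.8,0,255).astype(np.uint8))
E
```

```text
9.9 [541.44702389 -66.11096629 203.30508613] [-0.62684395  0.13988171  0.7661092   1.78929442 -0.101407    1.25173242
 -0.9239531 ] [array([-0.2103,  0.4748,  0.0781]), array([ 0.0006, -0.0003, -0.0047])]
```

View pics/c.png

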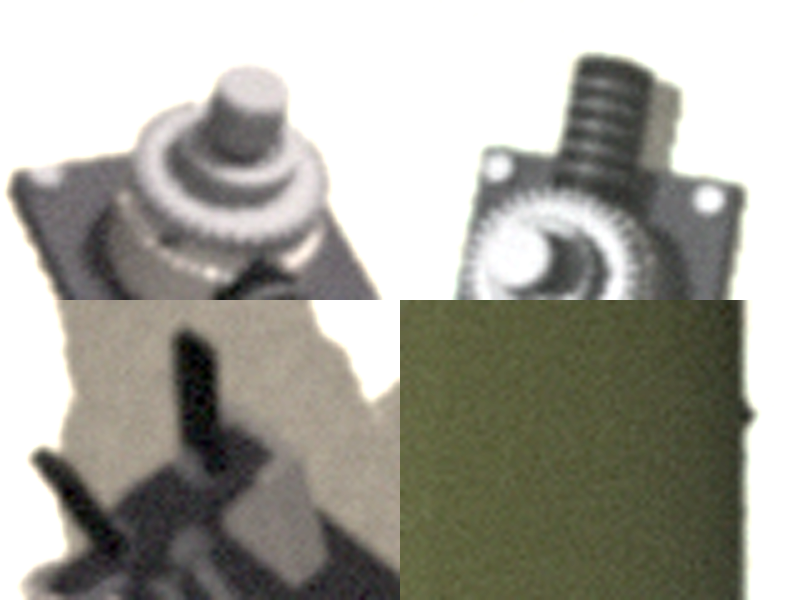

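The gear sits hub up and flat around the stub (scene crop (230,175), axle end at (253,88)), and the handles are undisturbed. Now the pliers.

Request:
carry_out --commands '[{"x":-0.06,"y":0.12,"z":0.02,"ax":0,"ay":0,"az":-0.004},{"x":-0.12,"y":0.25,"z":0.04,"ax":0,"ay":0,"az":-0.004},{"x":-0.18,"y":0.4,"z":0.06,"ax":0,"ay":0,"az":-0.004},{"x":-0.21,"y":0.475,"z":0.078,"ax":0,"ay":0,"az":-0.004},{"x":-0.21,"y":0.475,"z":0.078,"ax":0,"ay":0,"az":-0.004},{"x":-0.21,"y":0.475,"z":0.078,"ax":0,"ay":0,"az":-0.004},{"x":-0.21,"y":0.475,"z":0.078,"ax":0,"ay":0,"az":-0.004},{"x":-0.21,"y":0.475,"z":0.078,"ax":0,"ay":0,"az":-0.004}]'

```text
time_s: 10.8
tool_pos: [554.0, -215.2, 179.6]
ee_rot: [-3.042, -0.78, -0.001]
contact_force: [-0.0, 0.2, -0.2]
width: 87.1
gripper_force: 0.0
```

```bash
python3 - <<'E'
from h import *
s=robot.state();print(s["time_s"],s["tool_pos"],s["joint_positions"],rel([551.4,-221.6,109.5],.488))
E
```

```text
10.8 [ 553.9568334  -215.19508203  179.60398697] [-0.36717057  0.30951246  0.83503178  1.70188045 -0.24262345  1.23767633
 -0.5443773 ] [array([-0.018 ,  0.0148,  0.2337]), array([-0.0005, -0.0006,  0.0089])]
```

Request:
carry_out --commands '[{"x":-0.018,"y":0.015,"z":0.03,"ax":0,"ay":0,"az":0.009},{"x":-0.018,"y":0.015,"z":0.08,"ax":0,"ay":0,"az":0.009},{"x":-0.018,"y":0.015,"z":0.14,"ax":0,"ay":0,"az":0.009},{"x":-0.018,"y":0.015,"z":0.2,"ax":0,"ay":0,"az":0.009},{"x":-0.018,"y":0.015,"z":0.233,"ax":0,"ay":0,"az":0.009},{"x":-0.018,"y":0.015,"z":0.233,"ax":0,"ay":0,"az":0.009},{"x":-0.018,"y":0.015,"z":0.233,"ax":0,"ay":0,"az":0.009},{"x":-0.018,"y":0.015,"z":0.233,"ax":0,"ay":0,"az":0.009}]'

```text
time_s: 11.6
tool_pos: [551.3, -224.2, 110.3]
ee_rot: [3.049, 0.753, 0.002]
contact_force: [-0.9, 0.4, 1.0]
width: 87.0
gripper_force: 0.0
```

Request:
carry_out --commands '[{"x":0,"y":0,"z":0,"ax":0,"ay":0,"az":0},{"x":0,"y":0,"z":0,"ax":0,"ay":0,"az":0},{"x":0,"y":0,"z":0,"ax":0,"ay":0,"az":0},{"x":0,"y":0,"z":0,"ax":0,"ay":0,"az":0},{"x":0,"y":0,"z":0,"ax":0,"ay":0,"az":0},{"x":0,"y":0,"z":0,"ax":0,"ay":0,"az":0},{"x":0,"y":0,"z":0,"ax":0,"ay":0,"az":0},{"x":0,"y":0,"z":0,"ax":0,"ay":0,"az":0},{"x":0,"y":0,"z":0,"ax":0,"ay":0,"az":0}]' --hand 0.2 --newtons 30

```text
time_s: 12.5
tool_pos: [551.7, -222.8, 112.6]
ee_rot: [-3.047, -0.754, -0.004]
contact_force: [-5.9, 4.4, 18.7]
width: 37.5
gripper_force: 30.0
```

Request:
carry_out --commands '[{"x":0,"y":0,"z":-0.01,"ax":0,"ay":0,"az":0},{"x":0,"y":0,"z":-0.015,"ax":0,"ay":0,"az":0},{"x":0,"y":0,"z":-0.02,"ax":0,"ay":0,"az":0},{"x":0,"y":0,"z":-0.02,"ax":0,"ay":0,"az":0}]'

```text
time_s: 12.9
tool_pos: [550.5, -223.4, 115.0]
ee_rot: [-3.049, -0.753, 0.001]
contact_force: [-0.9, 1.3, -1.0]
width: 37.1
gripper_force: 30.0
```

```bash
python3 - <<'E'
from h import *
s=robot.state();print(s["time_s"],s["tool_pos"],s["contact_force"],s["moment"],s["width"],s["gripper_force"],Ro.from_rotvec(s["ee_rot"]).as_matrix()[:,2])
E
```

```text
12.9 [ 550.46548729 -223.42637728  115.03604292] [-0.93640777  1.30525909 -0.97503778] [0.35743632 0.18135762 0.00052642] 37.10870362505376 29.99972612829879 [-9.54043781e-04  6.09375813e-04 -9.99999359e-01]
```

Request:
carry_out --commands '[{"x":0,"y":0,"z":-0.05,"ax":0,"ay":0,"az":0},{"x":0,"y":0,"z":-0.12,"ax":0,"ay":0,"az":0},{"x":0,"y":0,"z":-0.2,"ax":0,"ay":0,"az":0},{"x":0,"y":0,"z":-0.28,"ax":0,"ay":0,"az":0},{"x":0,"y":0,"z":-0.35,"ax":0,"ay":0,"az":0},{"x":0,"y":0,"z":-0.38,"ax":0,"ay":0,"az":0},{"x":0,"y":0,"z":-0.38,"ax":0,"ay":0,"az":0},{"x":0,"y":0,"z":-0.38,"ax":0,"ay":0,"az":0}]'

```text
time_s: 13.7
tool_pos: [550.3, -223.9, 228.9]
ee_rot: [-3.05, -0.753, 0.001]
contact_force: [0.6, 0.4, -2.9]
width: 37.6
gripper_force: 30.0
```

```bash
python3 - <<'E'
from h import *
s=robot.state();print(s["time_s"],s["tool_pos"],s["contact_force"],s["moment"],s["width"],rel([520,2,228]),rel([493.4,225.3,228],.488))
S=robot.snapshot("scene");T=robot.snapshot("top"); np.savez("d.npz",S=S,T=T)
x=np.array([.883,.469,0]); c=s["tool_pos"]+26*x-[0,0,95]; print(c,proj("scene",[c,c+[0,0,95],c+14.5*x,c-14.5*x]),proj("top",c))
E
```

```text
13.7 [ 550.34344145 -223.89726583  228.93003195] [ 0.5908118   0.41127382 -2.86497772] [-0.07322706  0.14515096  0.00183321] 37.55590730862903 [array([ 0.2608, -0.7136,  0.0033])] [array([ 0.5287, -1.4137,  0.0035]), array([-0.0003,  0.0005, -0.0026])]
[ 573.30144145 -211.70326583  133.93003195] [[158.68358162 290.63154432]
 [144.53487429 244.75846812]
 [166.08524663 296.74636525]
 [151.43838468 284.63265244]] [[382.04724447 149.73626596]]
```

Request:
carry_out --commands '[{"x":0.03,"y":-0.08,"z":0,"ax":0,"ay":0,"az":0},{"x":0.075,"y":-0.2,"z":0,"ax":0,"ay":0,"az":0},{"x":0.12,"y":-0.32,"z":0,"ax":0,"ay":0,"az":0},{"x":0.165,"y":-0.44,"z":0,"ax":0,"ay":0,"az":0},{"x":0.21,"y":-0.56,"z":0,"ax":0,"ay":0,"az":0},{"x":0.265,"y":-0.7,"z":0,"ax":0,"ay":0,"az":0}]'

```text
time_s: 14.4
tool_pos: [522.5, -0.6, 228.7]
ee_rot: [3.05, 0.75, -0.002]
contact_force: [0.7, 0.1, -1.9]
width: 37.2
gripper_force: 30.0
```

Request:
carry_out --commands '[{"x":0.05,"y":-0.13,"z":0,"ax":0,"ay":0,"az":0},{"x":0.095,"y":-0.25,"z":0,"ax":0,"ay":0,"az":0},{"x":0.14,"y":-0.37,"z":0,"ax":0,"ay":0,"az":0},{"x":0.185,"y":-0.49,"z":0,"ax":0,"ay":0,"az":0},{"x":0.23,"y":-0.61,"z":0,"ax":0,"ay":0,"az":0},{"x":0.255,"y":-0.68,"z":0,"ax":0,"ay":0,"az":0},{"x":0.264,"y":-0.71,"z":0,"ax":0,"ay":0,"az":0},{"x":0.264,"y":-0.71,"z":0,"ax":0,"ay":0,"az":0},{"x":0.264,"y":-0.71,"z":0,"ax":0,"ay":0,"az":0},{"x":0.264,"y":-0.71,"z":0,"ax":0,"ay":0,"az":0},{"x":0.264,"y":-0.71,"z":0,"ax":0,"ay":0,"az":0}]'

```text
time_s: 15.5
tool_pos: [494.9, 222.8, 229.7]
ee_rot: [3.051, 0.749, 0.0]
contact_force: [0.4, 0.3, -2.6]
width: 37.4
gripper_force: 30.0
```

```bash
python3 - <<'E'
from h import *
s=robot.state();R=Ro.from_rotvec(s["ee_rot"]).as_matrix();print(s["time_s"],s["tool_pos"],s["contact_force"],s["width"],rel([493.4,225.3,228],.488))
S=robot.snapshot("scene");T=robot.snapshot("top"); np.savez("e.npz",S=S,T=T)
c=s["tool_pos"]+26*R[:,0]+95*R[:,2]; print(c)
im=[]
for n,I in(("scene",S),("top",T)):
    p=proj(n,c)[0]; o=(p-[25,30]).astype(int); C_=np.clip(crop(I[:,:,::-1],o[0],o[1],50,75,8)*2.2,0,255).astype(np.uint8); im.append(C_); print(n,p,o)
cv2.imwrite("pics/e.png",np.hstack(im))
E
```

```text
15.5 [494.86604667 222.75314935 229.70673312] [ 0.37198721  0.32944577 -2.60516304] 37.414423030939794 [array([-0.0004, -0.0098,  0.0057]), array([ 0.0001, -0.0001, -0.0041])]
[517.93243247 234.79777756 134.7126871 ]
scene [426.61194963 175.18676605] [401 145]
top [132.91362468 186.20983123] [107 156]
```

View pics/e.png

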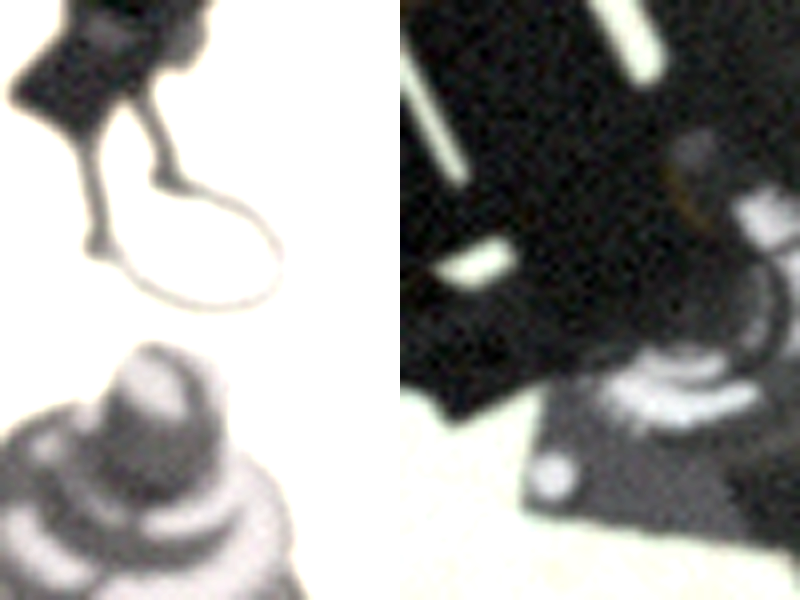

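In the scene crop the spread circlip is a thin ring, centre about (196,248) in the crop, i.e. about (425,175.5) in the picture. It sits above the axle end, about (152,378) in the crop. From here I work with numbers only: ellipse fits of the ring and the axle end.

```bash
cat > ring.py <<'E'
from h import *
def ringpts(I,c,x,r0=13.5,r1=20.5):
    """darkest-line radial profile around predicted centre, ring side away from pliers; iterated"""
    g=cv2.GaussianBlur(I,(0,0),.6).mean(2).astype(np.float32); yv=np.array([-x[1],x[0],0]); out=[]
    rr=np.linspace(12,22,41)
    for a in np.radians(np.arange(-120,121,6)):
        d=np.cos(a)*x+np.sin(a)*yv; P=proj("scene",[c+r*d for r in rr]).astype(np.float32)
        v=cv2.remap(g,P[:,0].reshape(-1,1),P[:,1].reshape(-1,1),cv2.INTER_LINEAR).ravel()
        w=np.clip(np.median(v)-v-8,0,None)
        if w.sum()>20: out.append((P*w[:,None]).sum(0)/w.sum())
    return np.array(out)
def measure(I,c,x):
    for _ in range(4):
        p=ringpts(I,c,x); q=np.array([plane("scene",u,c[2])for u in p])[:,:2]
        A=np.c_[2*q,np.ones(len(q))]; s=np.linalg.lstsq(A,(q**2).sum(1),rcond=None)[0]
        r=np.hypot(*(q-s[:2]).T); k=abs(r-np.median(r))<1.5
        s=np.linalg.lstsq(A[k],(q[k]**2).sum(1),rcond=None)[0]; c=np.array([s[0],s[1],c[2]])
    R=np.sqrt(s[2]+s[0]**2+s[1]**2); return c,R,k.sum(),len(k),np.std(r[k])
E
python3 - <<'E'
from ring import *
d=np.load("e.npz");x=np.array([.883,.469,0])
for z in(132.7,134.7,136.7): print(z,measure(d["S"],np.array([517.9,234.8,z]),x))
# free-hand check
print(plane("scene",(401+(196.5)/8-.5,145+248.5/8-.5),134.7))
# axle end: bright face in the free picture c.npz
I=np.load("c.npz")["S"]; g=cv2.GaussianBlur(I,(0,0),.6).mean(2)
G=crop(g.astype(np.float32),405,180,36,40,8); print(np.round(g[184:212:2,410:436:2]).astype(int))
E
```

```text
132.7 (array([516.41577041, 233.59498626, 132.7       ]), np.float64(16.644631775379352), np.int64(41), 41, np.float64(0.35162000713629626))
134.7 (array([518.06168759, 231.99911089, 134.7       ]), np.float64(16.591110558822134), np.int64(41), 41, np.float64(0.350889194399694))
136.7 (array([519.70547978, 230.40601392, 136.7       ]), np.float64(16.5360639919156), np.int64(41), 41, np.float64(0.3593452672196021))
[517.73531867 231.96926354 134.7       ]
[[186 187 189 188 188 189 190 191 191 189 190 191 188]
 [186 187 190 184 177 171 170 176 184 188 190 191 190]
 [186 186 183 163 140 134 133 138 152 174 186 190 191]
 [186 183 163 129 123 123 123 123 126 143 177 189 189]
 [184 181 139 110 120 122 123 121 122 129 159 184 187]
 [158 152  99  80 106 119 122 122 122 124 154 184 188]
 [120 116  70  57  74  94 106 108 107 111 158 185 188]
 [111  87  54  48  53  64  70  70  73  93 156 182 188]
 [ 82  57  47  47  51  56  58  57  60  92 133 160 183]
 [ 65  51  45  48  54  54  55  57  61  92 122 132 155]
 [ 61  54  43  41  47  52  54  57  75  98 124 122 123]
 [ 63  65  55  44  39  42  47  66  91 114 125 124 117]
 [ 55  71  77  79  78  75  84 102 116 122 114 123 124]
 [ 50  56  73  93 108 115 119 119 112  98 100 123 125]]
```

```bash
python3 - <<'E'
from ring import *
d=np.load("d.npz");x=np.array([.883,.469,0])
for z in(132.8,133.8): print(z,measure(d["S"],np.array([573.3,-211.7,z]),x))
s=robot.state();print(s["tool_pos"],rel(s["tool_pos"]+np.array([-1.4,3.9,0])))
I=np.load("c.npz")["S"]; g=cv2.GaussianBlur(I,(0,0),.6).mean(2)
# axle side edges (left/right) just below the end face, half-level crossings
G=robot.snapshot("scene"); np.savez("f.npz",S=G); print(measure(G,np.array([518,232,s["tool_pos"][2]-95.1]),x))
E
```

```text
132.8 (array([ 578.97872639, -214.56061419,  132.8       ]), np.float64(20.288459930060995), np.int64(16), 26, np.float64(0.5114106999354205))
133.8 (array([ 579.23514958, -214.65223997,  133.8       ]), np.float64(20.483740461607997), np.int64(20), 25, np.float64(0.6450706764146398))
[494.66678226 223.44850692 229.71654538] [array([ 0.0019, -0.0137,  0.    ])]
(array([517.76091083, 232.65923702, 134.61654538]), np.float64(16.618708488002284), np.int64(41), 41, np.float64(0.314858254734797))
```

Request:
carry_out --commands '[{"x":0.002,"y":-0.012,"z":0,"ax":0,"ay":0,"az":0},{"x":0.002,"y":-0.012,"z":0.03,"ax":0,"ay":0,"az":0},{"x":0.002,"y":-0.012,"z":0.06,"ax":0,"ay":0,"az":0},{"x":0.002,"y":-0.012,"z":0.09,"ax":0,"ay":0,"az":0},{"x":0.002,"y":-0.012,"z":0.11,"ax":0,"ay":0,"az":0},{"x":0.002,"y":-0.012,"z":0.11,"ax":0,"ay":0,"az":0},{"x":0.002,"y":-0.012,"z":0.11,"ax":0,"ay":0,"az":0},{"x":0.002,"y":-0.012,"z":0.11,"ax":0,"ay":0,"az":0}]'

```text
time_s: 16.45
tool_pos: [493.5, 227.9, 197.0]
ee_rot: [-3.05, -0.753, -0.001]
contact_force: [0.1, -0.3, -1.7]
width: 37.2
gripper_force: 30.0
```

Request:
carry_out --commands '[{"x":0,"y":0,"z":0.01,"ax":0,"ay":0,"az":0},{"x":0,"y":0,"z":0.02,"ax":0,"ay":0,"az":0},{"x":0,"y":0,"z":0.03,"ax":0,"ay":0,"az":0},{"x":0,"y":0,"z":0.03,"ax":0,"ay":0,"az":0},{"x":0,"y":0,"z":0.03,"ax":0,"ay":0,"az":0}]'

```text
time_s: 16.95
tool_pos: [493.1, 227.8, 187.5]
ee_rot: [3.05, 0.753, -0.0]
contact_force: [0.7, -0.2, -1.8]
width: 37.0
gripper_force: 30.0
```

```bash
python3 - <<'E'
from ring import *
s=robot.state();print(s["tool_pos"],s["contact_force"],s["moment"],s["width"])
S=robot.snapshot("scene");np.savez("g.npz",S=S)
E
```

```text
[493.14326954 227.80923641 187.45685318] [ 0.72689174 -0.24947191 -1.76653306] [-0.10475471  0.13837515 -0.00257233] 37.03871031293342
```

Request:
carry_out --commands '[{"x":0,"y":0,"z":0.01,"ax":0,"ay":0,"az":0},{"x":0,"y":0,"z":0.02,"ax":0,"ay":0,"az":0},{"x":0,"y":0,"z":0.03,"ax":0,"ay":0,"az":0},{"x":0,"y":0,"z":0.04,"ax":0,"ay":0,"az":0},{"x":0,"y":0,"z":0.04,"ax":0,"ay":0,"az":0},{"x":0,"y":0,"z":0.04,"ax":0,"ay":0,"az":0}]'

```text
time_s: 17.6
tool_pos: [493.2, 227.8, 175.5]
ee_rot: [3.05, 0.753, -0.0]
contact_force: [-0.1, 0.3, -1.5]
width: 37.4
gripper_force: 30.0
```

Request:
carry_out --commands '[{"x":0,"y":0,"z":0.008,"ax":0,"ay":0,"az":0},{"x":0,"y":0,"z":0.016,"ax":0,"ay":0,"az":0},{"x":0,"y":0,"z":0.022,"ax":0,"ay":0,"az":0},{"x":0,"y":0,"z":0.022,"ax":0,"ay":0,"az":0},{"x":0,"y":0,"z":0.022,"ax":0,"ay":0,"az":0},{"x":0,"y":0,"z":0.022,"ax":0,"ay":0,"az":0}]'

```text
time_s: 18.2
tool_pos: [493.3, 227.8, 169.0]
ee_rot: [-3.05, -0.753, -0.0]
contact_force: [0.7, -0.0, -2.4]
width: 37.5
gripper_force: 30.0
```

```bash
python3 - <<'E'
from ring import *
for i in range(4):
    s=robot.state();print(s["tool_pos"],s["contact_force"],s["moment"],s["width"]); robot.snapshot("top")
E
```

```text
[493.27595627 227.84598555 169.04672217] [ 0.74115585 -0.00550054 -2.43048089] [-0.06451924  0.1429332   0.0171862 ] 37.45389588976684
[493.28889413 227.88151702 169.09899516] [ 0.21064441 -0.21472348 -2.27904312] [-0.10737385  0.12380654 -0.00196976] 36.93595899063129
[493.28097085 227.90733023 169.10048524] [ 0.26490901  0.36662011 -2.16370687] [-0.05547105  0.1813725  -0.00131958] 37.46759181856588
[493.2585488  227.85620322 169.07352741] [ 0.19785774  0.13703544 -2.21338576] [-0.09903085  0.1563378   0.00960597] 37.45314133419724
```

Request:
carry_out --commands '[{"x":0,"y":0,"z":0.004,"ax":0,"ay":0,"az":0},{"x":0,"y":0,"z":0.007,"ax":0,"ay":0,"az":0},{"x":0,"y":0,"z":0.007,"ax":0,"ay":0,"az":0},{"x":0,"y":0,"z":0.007,"ax":0,"ay":0,"az":0}]'

```text
time_s: 18.8
tool_pos: [493.2, 227.8, 166.8]
ee_rot: [3.05, 0.753, -0.0]
contact_force: [-0.1, -0.5, -2.9]
width: 37.2
gripper_force: 30.0
```

Request:
carry_out --commands '[{"x":0,"y":0,"z":0.003,"ax":0,"ay":0,"az":0},{"x":0,"y":0,"z":0.003,"ax":0,"ay":0,"az":0},{"x":0,"y":0,"z":0.003,"ax":0,"ay":0,"az":0}]'

```text
time_s: 19.1
tool_pos: [493.3, 227.9, 166.3]
ee_rot: [-3.05, -0.753, -0.0]
contact_force: [-1.4, 0.2, 0.6]
width: 37.3
gripper_force: 30.0
```

Request:
carry_out --commands '[{"x":0,"y":0,"z":0.003,"ax":0,"ay":0,"az":0},{"x":0,"y":0,"z":0.003,"ax":0,"ay":0,"az":0},{"x":0,"y":0,"z":0.003,"ax":0,"ay":0,"az":0}]'

```text
time_s: 19.4
tool_pos: [493.4, 227.9, 166.2]
ee_rot: [-3.049, -0.753, -0.001]
contact_force: [-2.7, -1.7, 5.7]
width: 37.5
gripper_force: 30.0
```

Request:
carry_out --commands '[{"x":0,"y":0,"z":-0.003,"ax":0,"ay":0,"az":0},{"x":0,"y":0,"z":-0.006,"ax":0,"ay":0,"az":0},{"x":0,"y":0,"z":-0.006,"ax":0,"ay":0,"az":0},{"x":0,"y":0,"z":-0.006,"ax":0,"ay":0,"az":0},{"x":0,"y":0,"z":-0.006,"ax":0,"ay":0,"az":0}]'

```text
time_s: 19.9
tool_pos: [493.1, 227.8, 166.6]
ee_rot: [3.05, 0.753, -0.0]
contact_force: [0.1, 0.1, -1.8]
width: 37.0
gripper_force: 30.0
```

```bash
python3 - <<'E'
from ring import *
for i in range(3):
    s=robot.state();R=Ro.from_rotvec(s["ee_rot"]).as_matrix();print(s["time_s"],s["tool_pos"],s["contact_force"],s["width"],s["gripper_force"]); S=robot.snapshot("scene")
c=s["tool_pos"]+24.8*R[:,0]+95.8*R[:,2]
x=np.array([.883,.469,0])
print(c,measure(S,c-[0,1,0],x))
E
```

```text
19.9 [493.13372429 227.84288917 166.59563076] [ 0.09280352  0.11229364 -1.84316092] 37.029707928814695 29.99957263469696
19.95 [493.1067773  227.79655041 166.59051895] [-0.34835406  0.51909566 -3.12735488] 37.18381606022355 29.999572159722447
20.0 [493.10216254 227.81157561 166.62123865] [ 0.36180233  0.6266354  -2.51562896] 37.34113714676936 29.999684086069465
[515.03184827 239.33328327  70.81404092] (array([514.90262795, 239.41397725,  70.81404092]), np.float64(12.800452935400077), np.int64(41), 41, np.float64(0.2573638381045022))
```

Request:
carry_out --commands '[{"x":0,"y":0,"z":-0.002,"ax":0,"ay":0,"az":0},{"x":0,"y":0,"z":-0.002,"ax":0,"ay":0,"az":0},{"x":0,"y":0,"z":-0.002,"ax":0,"ay":0,"az":0},{"x":0,"y":0,"z":-0.002,"ax":0,"ay":0,"az":0},{"x":0,"y":0,"z":-0.002,"ax":0,"ay":0,"az":0},{"x":0,"y":0,"z":-0.002,"ax":0,"ay":0,"az":0}]'

```text
time_s: 20.65
tool_pos: [493.2, 227.8, 167.5]
ee_rot: [-3.05, -0.753, -0.0]
contact_force: [1.1, 0.4, -2.4]
width: 37.0
gripper_force: 30.0
```

```bash
python3 - <<'E'
from cell import robot
s=robot.state();print(s["tool_pos"],s["contact_force"],s["width"]); print(robot.finish_job())
E
```

```text
[493.21106468 227.8494865  167.48257861] [ 1.05292952  0.40252042 -2.40638251] 36.96483423851905
the job is handed in; nothing more can be done
None
```

I handed the job in at about 20.7 s, and no verdict came back: the gear is seated hub up on the shoulder and released, and the squeezed pliers hold the circlip about 1 mm above the hub, clear of it and at groove height; its centring on the axle I inferred from the free slide down, not from a picture.

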